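# Raise the filter stand one hole and hang the funnel

## Task

The ring of the filter stand is one hole too low: a funnel hung in it would rest on the mouth of the flask below. Press in the sprung button, slide the tube up until the button snaps out through the next hole, without lifting or dragging the stand's foot, then let go. Then take the larger, long-stemmed funnel from the wooden rack and hang it gently and upright in the ring, with its stem inside the flask's neck; leave the flask and everything else where it stands.

Things in the scene. Friction and masses are not known exactly. Their poses are not given: they have to be found in the camera images.
- stand: The filter stand: dark iron foot 130 x 230 x 12 mm (x, y, z), about 2.4 kg, loose on the bench; an upward pull of over 17 N on the tube tips it. Origin: centre of the foot's underside, z up. A 25 mm square steel post stands 50 mm from the origin towards -y, 164 mm high; over it slides a square aluminium tube.
- riser (a joint): Height of the sliding tube in m: 0 with the button in its top hole (the start), growing as it slides up. The button in a hole locks it, with about 1 mm of play up and down. With the button pressed flush it takes a pull of some 10 to 14 N to start, then about 8 N to slide (friction 6 N, weight 2 N); it stays where it is left. A 10 N pinch slips on it, some 24 N holds.
- tube_top (a point): Centre of the sliding tube's top end. Tube 30 x 30 mm square outside, 140 mm long, 1.5 mm wall, upright; axes as the stand's. Its +x face has three 12.5 mm holes in a column: the top one 30 mm below the tube's top, each next one some 20 to 40 mm lower (not measured: feel for the click, when the tube locks). Nothing stands above the tube.
- button (a joint): How far the button is pushed in, in m: 0 fully out (6 mm proud of the tube's face), 0.006 flush with the face, about 0.007 when it rides behind the wall between two holes, at most 0.010.
- button_tip (a point): Crown of the snap button: an 11 mm domed steel pin on the post, through a hole in the tube's +x face, pointing along the stand's +x, 21 mm from the tube's axis and 152 mm above the bench. 4.5 N push it flush, e.g. by pinching the tube across x, one flat finger over the button. Held flush, its dome slips behind the hole's edge as the tube is pulled up; less than flush, it stays locked.
- ring (a point): Centre of the steel ring that the tube carries on an 8 mm rod, 100 mm from the tube's axis towards the stand's +y and 60 mm below the tube's top. The ring is level, bent of 8 mm rod: 40 mm clear inside, 56 mm outside. Axes as the stand's. The funnel hung fully home has its rim's top about 25 mm above this point.
- funnel: The larger funnel, white plastic, 60 g, hanging upright in one of the rack's two places. Origin: centre of its rim's top, z up its axis. Rim band 54 mm across and 12 mm tall, upright outside; below it a 60 degree cone 39 mm tall down to a straight stem 9 mm across and 45 mm long; the stem's tip lies 96 mm below the origin.
- small_funnel: A bystander: a smaller white funnel with a short wide stem, in the rack's other place. Origin: centre of its rim's top. Rim band 42 mm across and 22 mm tall; stem 16 mm across; 63 mm tall in all.
- rack: Wooden draining rack for two funnels, fixed to the bench: a 90 x 200 mm (x, y) board on two end panels, its top 90 mm above the bench, with two holes 100 mm apart along y (each 50 mm from the middle). Origin: centre of its foot, on the bench. A funnel hanging in it has its rim's top 30 mm above the board.
- flask: The receiving conical flask of clear glass, 120 g, standing loose on the stand's foot under the ring. Origin: centre of its underside, z up. Base 66 mm across, 104 mm tall, neck 30 mm across outside and 24 mm inside; its mouth is 116 mm above the bench.
- jar: A bystander: a closed jar with a black lid, 64 mm across, 85 mm tall. Origin: centre of its underside.
- vol_flask: A bystander: a stoppered long-necked volumetric flask of clear glass, 66 mm across, 146 mm tall. Origin: centre of its underside.
There are look-alikes about, which are no part of the job. What is shaped like the funnel but orange is not meant.

How it is judged (in metres and radians):
On the way:
1. the tube is one hole up and the button has snapped fully out (value of joint riser between 0.026 and 0.044 m and value of joint button below 0.0015 m), for 0.2 s.
At the end, for the whole second after the job is handed in: Tube locked one hole up, button out within 1.5 mm; large funnel at rest in the ring, tilt under 0.12 rad, within 5 mm of the ring's centre, rim top 20 to 30 mm above it, within 10 mm of the flask's axis; flask upright (0.05 rad) and stand flat (0.008 rad) (all of step 1 and horizontal distance between funnel and ring below 0.005 m and z of funnel in the frame of ring between 0.02 and 0.03 m and angle between funnel's own z axis and vertical below 0.12 rad and linear speed of funnel below 0.02 m/s and angle between flask's own z axis and vertical below 0.05 rad and angle between stand's own z axis and vertical below 0.008 rad and horizontal distance between funnel and flask below 0.01 m); the robot touches nothing.
It fails at once if the stand's foot is tipped off the bench (over 0.008 rad), lifted or dragged more than 15 mm (angle between stand's own z axis and vertical above 0.008 rad or distance of stand from where it was at the start of the episode above 0.015 m).
It fails at once if the flask is shifted more than 20 mm or tipped (distance of flask from where it was at the start of the episode above 0.02 m or angle between flask's own z axis and vertical above 0.2 rad).
It fails at once if the funnel is pressed or dropped into the ring with more than 15 N (contact force between funnel and stand above 15 N).
It fails at once if a bystander (small funnel, jar, volumetric flask) is moved more than 25 mm (distance of any of small_funnel, jar, vol_flask from where it was at the start of the episode above 0.025 m).
It also fails if it takes over 72 s, if anything falls off the work surface, if the arm or the gripper's body presses on something with over 40 N, if the wrist force passes 120 N, or if a joint passes its speed limit or range.

## Robot

A 7-joint arm with a two-finger parallel gripper is mounted at the origin on the work surface. World frame = base frame: x ahead of the robot, y to its left, z up, the work surface at z = 0. Lengths are in mm, angles in rad, forces in N, time in s.
With the tool pointing down it reaches from about 400 to 875 mm from the base axis. Payload 4.4 kg.
Tool frame: the origin (TCP) lies midway between the tips of the shut fingers; the grasp point (between the pads) lies 19 mm behind it (ctrl.pinch_z is the distance from the TCP to the grasp point, in mm); z points along the fingers, y is the line along which they close (so a half turn about z gives the same grasp; the last joint's range is limited). The gripper opens to 85 mm and grips with 20 to 120 N. Pads are 22 mm wide; open, the fingers measure 114 mm over their backs; the gripper's body (76 mm by 85 mm) begins 54 mm behind the grasp point. The pads swing forward as they close: fully open they stand 13 mm farther back than shut.
Start: joints at [1.176, 0.628, 0.038, 1.517, -0.027, 0.996, -0.02], TCP at [209.918, -615.185, 231.313] pointing down, gripper open.
Joint ranges: [-3.06, 3.06], [-0.37, 2.12], [-1.25, 1.32], [0.18, 2.47], [-1.1, 4.24], [0.23, 1.98], [-2.94, 2.94]. Speed limits (rad/s): [2.57, 2.57, 3.14, 3.14, 3.14, 3.14, 3.14].

## Interface

Orientations are given as [roll, pitch, yaw] about the fixed x, y, z axes, in that order (R = Rz(yaw) Ry(pitch) Rx(roll)).
In Python, from cell import read_state, cams, order, ctrl gives the robot as it stands.
- The arm moves only by the tool move_arm, never from a script. Its argument "targets" is text: rows parted by semicolons, each of 7 numbers parted by spaces: the gripper's target within -1 to 1 (fully open at 1, half-way at 0, shut at -1), then the shift along the tool's x, y, z in cm, then the turn, a rotation vector about the tool's x, y, z in degrees. A call has 1 to 5 rows; each row shifts and turns the commanded pose from where the row before left it, along the tool's axes as they then stand; what a row does not reach is not made up. A row lasts 1/12 s, in which the tool goes at most 41.7 mm and 7.16 degrees, less where a joint would pass 70% of its speed; a pose out of reach is approached as far as the arm can. A call with a gripper value outside its range is refused whole. The fingers move at their own pace and stop on an object; the grip force is fixed at half the most. Time passes only in rows, so rows that do not move let the fingers close. It gives the time, the measured TCP pose, the force, the opening and the grip force at its end, in the units of the state.
- read_state(): the state, without advancing time (a new reading comes with each control period).
- cams.get_image(name): name is "scene" or "top"; returns a dict with "color" (400x640x3 uint8, red, green, blue), "fovy" (degrees; the focal length in pixels is half the picture's height over the tangent of half this angle, whatever the lens; pixels are square), "cx", "cy" (the principal point, pixels), "rvec" (rotation vector, rad) and "tvec" (3), from world to camera coordinates, as OpenCV has them. Camera axes: x right, y down, z forward; pixel columns grow to the right and rows downward; lengths in mm; the calibration is good to about 2 mm. A picture is of the moment at which its call begins. There is no depth.
- order.finish_job(): hands the job in; it is judged then, once.
The state is a dict: "clock": time; "qpos": joint angles; "qd": joint speeds; "tau": joint torques, N m; "eef_pos": TCP position; "tool_rot": TCP orientation; "force": force on the tool from outside, world axes, zero at the start; "torque": the same for the moment, N m; "width": finger opening in mm; "gripper_force": force on a finger pad.
Only numpy, scipy, OpenCV 4.12 (cv2) and the standard library are available. Lean on these libraries where they do the work, as an engineer would, in place of code of your own. Each camera call takes 0.05 s, during which the arm holds its last target. There are 200 camera calls.

## Working session

There is one attempt and no reset: what is moved stays moved. The work goes in short steps, Python scripts to look and compute and a tool call to move; the robot and the scene stay as the last step left them, time stands still between calls to the robot, and variables do not carry over. Pictures are saved under pics/ and viewed, at most 10 in all, crops included, and the job is handed in when it is done.

Besides the shell and the picture viewer there is one more tool, called after "Call:" as name(argument=value, ...) on one line, values as JSON. move_arm: Moves the arm, as the interface text tells. Its arguments: {"type":"object","properties":{"targets":{"type":"string"}},"required":["targets"]}

```bash
mkdir -p pics
cat > h.py <<'E'
import numpy as np, cv2
from cell import read_state, cams, order, ctrl
def cam(n):
    d=cams.get_image(n); h=d["color"].shape[0]; f=h/2/np.tan(np.radians(d["fovy"])/2)
    d["K"]=np.array([[f,0,d["cx"]],[0,f,d["cy"]],[0,0,1]]); d["R"]=cv2.Rodrigues(np.array(d["rvec"],float))[0]; d["t"]=np.array(d["tvec"],float).reshape(3); return d
def onz(d,u,v,z):
    r=d["R"].T@np.linalg.solve(d["K"],[u,v,1]); c=-d["R"].T@d["t"]; return c+r*(z-c[2])/r[2]
def proj(d,p):
    q=d["K"]@(d["R"]@np.array(p,float)+d["t"]); return q[:2]/q[2]
def save(n,im): cv2.imwrite("pics/"+n,cv2.cvtColor(im,cv2.COLOR_RGB2BGR))
E
python3 - <<'E'
from h import *
import pickle
D={}
for n in("scene","top"):
    d=cam(n); D[n]=d; save(n+"0.png",d["color"]); print(n,d["K"][0],-d["R"].T@d["t"],d["R"][2])
pickle.dump(D,open("d0.pkl","wb"))
s=read_state(); print(s,ctrl.pinch_z)
E
```

```text
scene [519.38977083   0.         319.78777714] [1449.41059042  415.33840324 1043.23560112] [-0.65411845 -0.31454635 -0.68788781]
top [465.77970846   0.         316.33970715] [ 416.98159026   -4.04703637 1262.31610063] [ 0.14158081  0.00338453 -0.98992092]
{'clock': 0.1, 'qpos': array([ 1.17623829,  0.62927899,  0.03841753,  1.51827981, -0.02699359,
        0.99630229, -0.02001115]), 'qd': array([ 1.57007784e-03, -3.04159936e-03, -3.92468039e-06, -2.84265092e-03,
        9.24388535e-04, -5.92363165e-04, -4.82729167e-04]), 'tau': array([ 3.48380359e-03, -5.64533830e+01,  1.23080358e+00, -1.93974906e+01,
        1.13804138e-02,  5.40438050e-03, -4.10757559e-05]), 'eef_pos': array([ 209.7215735 , -614.63416316,  230.46034293]), 'tool_rot': array([-3.13984133e+00,  8.80995358e-06,  3.28772143e-01]), 'force': array([ 0.11014856, -0.33110325,  0.53942016]), 'torque': array([-0.00642417,  0.05146946,  0.03349766]), 'gripper_force': 0.0, 'width': 85.32534597511092} 18.700000000000003
```

View pics/scene0.png

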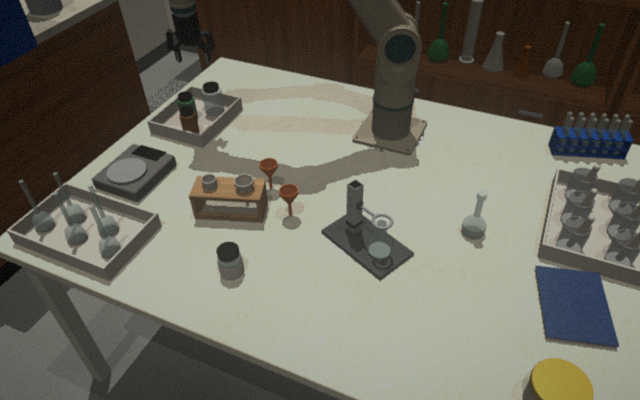

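View pics/top0.png

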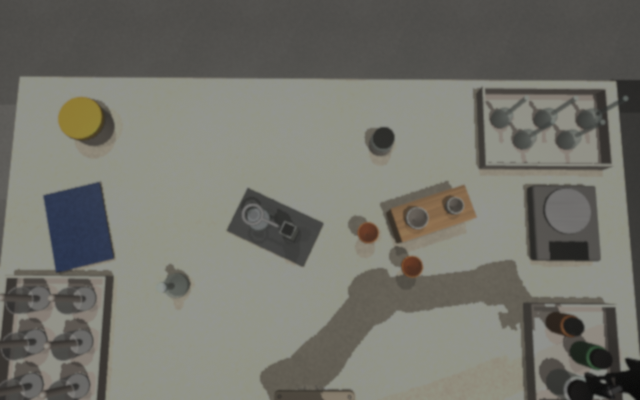

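The scene view shows the stand at about (367,235) with its tube at (355,200) and ring at (382,222). The rack is at (230,197), with the large funnel at (244,184) and the small one at (209,182). In the top view the stand is at (275,228), the ring near (253,214), the tube at (288,229), the large funnel at (416,217) and the orange look-alikes at (368,232) and (412,267). I'll zoom in next.

Run:
```python
from h import *
import pickle
D=pickle.load(open("d0.pkl","rb"))
t=D["top"]["color"]; s=D["scene"]["color"]
def c(im,x,y,w,h,k): return cv2.resize(im[y:y+h,x:x+w],None,fx=k,fy=k,interpolation=cv2.INTER_CUBIC)
a=c(t,222,180,110,90,4); b=c(t,375,175,88,72,4)[:, :]
e=c(s,315,170,100,110,4);
W=np.zeros((600,800,3),np.uint8)
a=c(t,222,180,106,88,3.77); W[:a.shape[0],:400]=a[:,:400]
b=c(t,380,175,100,75,4)[:260]; W[335:595,:400]=b[:260,:400]
e=c(s,315,170,100,110,4)[:440,:400]; W[:440,400:]=e
g=c(s,190,165,100,40,4); W[440:600,400:]=g
save("zoom0.png",np.clip(W.astype(float)*1.5,0,255).astype(np.uint8))
# foot dark mask
d=D["top"]; hsv=cv2.cvtColor(t,cv2.COLOR_RGB2HSV)
m=((hsv[...,2]<95)).astype(np.uint8); m[:180]=0;m[275:]=0;m[:,:220]=0;m[:,330:]=0
m=cv2.morphologyEx(m,cv2.MORPH_CLOSE,np.ones((15,15)))
k=max(cv2.findContours(m,0,2)[0],key=cv2.contourArea); 
P=np.array([onz(d,*p[0],12)[:2] for p in k],np.float32); r=cv2.minAreaRect(P); print("foot",r, cv2.boxPoints(r))
# rack board
m=cv2.inRange(hsv,(5,110,60),(20,255,255)); m[:180]=0;m[250:]=0;m[:,:384]=0;m[:,480:]=0
k=max(cv2.findContours(cv2.morphologyEx(m,cv2.MORPH_CLOSE,np.ones((15,15))),0,2)[0],key=cv2.contourArea)
P=np.array([onz(d,*p[0],90)[:2] for p in k],np.float32); r=cv2.minAreaRect(P); print("rack",r)
print("funnel guess",onz(d,416,217,120),"small",onz(d,454.5,205,120))
print("ring guess",onz(d,253,215,200),"tube top",onz(d,288,229,0),"orange",onz(d,368,232,90),onz(d,412,267,90))
```

```text
foot ((526.2890014648438, 111.30271911621094), (227.26132202148438, 128.13706970214844), 65.40702056884766) [[420.7427    34.64319 ]
 [537.2561   -18.683533]
 [631.8353   187.96225 ]
 [515.3219   241.28897 ]]
rack ((556.8593139648438, -294.4599609375), (78.0617904663086, 191.0048370361328), 18.75619125366211)
funnel guess [ 543.24278297 -246.07388006  120.        ] small [ 573.88490018 -341.88171398  120.        ]
ring guess [535.86586886 144.66638611 200.        ] tube top [520.8205016   76.54835471   0.        ] orange [ 507.55969065 -130.79929707   90.        ] [ 421.2297068  -239.76322516   90.        ]
```

View pics/zoom0.png

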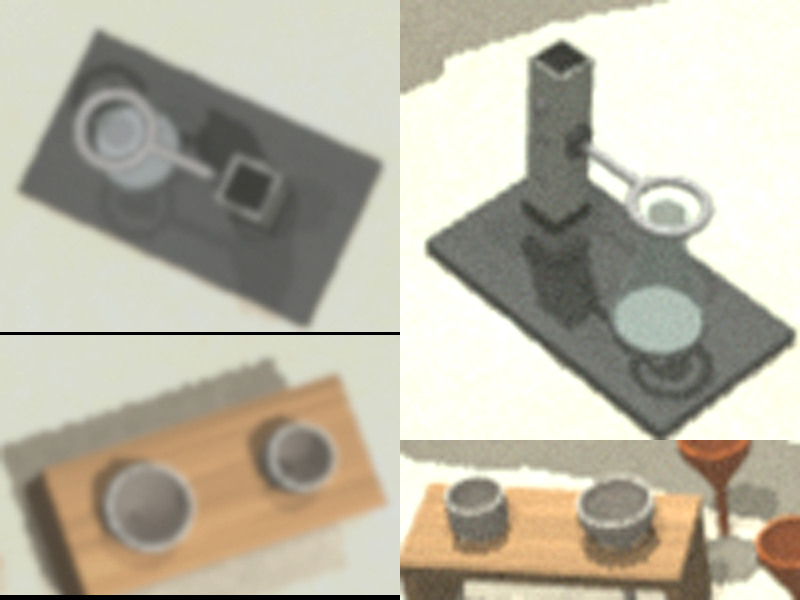

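The zoom shows the ring centre at top pixel (253,214), the tube top at (288.6,229.6), and the large funnel's rim at top pixel (417,217). The small funnel is at (455,205). I'll cross-check these points at their known heights and look at the tube's +x face for the holes.

Run:
```python
from h import *
import pickle
D=pickle.load(open("d0.pkl","rb")); d=D["top"]; s=D["scene"]
tt=onz(d,288.6,229.6,182); rg=onz(d,253,214,122); print("tube",tt,"ring",rg,"ang",np.degrees(np.arctan2(*(rg-tt)[1::-1])))
print("scene tubetop",onz(s,315+562/4,170+58/4,182)," ring",onz(s,315+670/4-100,170+205/4,122))
print("scene funnel",onz(s,190+(617-400)/4,165+(496-440)/4,120),"top funnel",onz(d,380+149/4,175+(506-335)/4,120), "small",onz(d,380+301/4,175+(457-335)/4,120))
print("flask mouth top ",onz(d,222+120/3.77,180+132/3.77,116))
a=np.radians(-24.6); X=np.array([np.cos(a),np.sin(a),0]);Y=np.array([-np.sin(a),np.cos(a),0])
for nm,b in(("foot",np.array([505.5,65.8,0])),("top",tt*[1,1,0])):
  print(nm)
  g=cv2.cvtColor(s["color"],cv2.COLOR_RGB2GRAY).astype(np.float32)
  acc=[]
  for z in range(180,40,-3):
    row=[]
    for y in(-12,-10,-5,-2.5,0,2.5,5,10,12):
      u,v=proj(s,b+X*15+Y*y+[0,0,z]); row.append(cv2.getRectSubPix(g,(1,1),(float(u),float(v)))[0,0])
    acc.append((z,round(float(np.mean(row[3:6])),1),round(float(np.mean(row[:2]+row[-2:])),1)))
  print(acc)
```

```text
tube [504.46490122  63.51005139 182.        ] ring [547.07323459 155.65480652 122.        ] ang 65.18387215239072
scene tubetop [410.0533144  297.15265503 182.        ]  ring [548.20733023 155.80127747 122.        ]
scene funnel [ 540.0007731  -251.36622855  120.        ] top funnel [ 541.4106239 -249.1119227  120.       ] small [ 572.6525541  -343.69334741  120.        ]
flask mouth top  [545.25062085 154.36805487 116.        ]
foot
[(180, 89.8, 90.5), (177, 91.4, 85.0), (174, 80.7, 77.7), (171, 76.2, 74.8), (168, 74.2, 74.6), (165, 75.4, 76.4), (162, 77.4, 76.9), (159, 76.0, 75.0), (156, 76.4, 75.5), (153, 76.7, 75.1), (150, 74.3, 77.2), (147, 72.9, 75.2), (144, 70.7, 75.4), (141, 71.6, 75.2), (138, 74.9, 73.4), (135, 76.3, 71.5), (132, 75.8, 73.8), (129, 76.2, 74.7), (126, 77.3, 73.4), (123, 73.6, 73.9), (120, 70.9, 75.4), (117, 68.7, 74.6), (114, 70.5, 74.0), (111, 74.1, 73.3), (108, 75.7, 75.0), (105, 75.5, 73.9), (102, 75.6, 73.7), (99, 75.2, 75.9), (96, 76.3, 76.5), (93, 77.2, 75.6), (90, 75.9, 76.7), (87, 75.0, 76.0), (84, 72.8, 75.4), (81, 72.1, 75.4), (78, 73.1, 73.5), (75,
[... 389 characters left out ...]
153, 78.2, 78.5), (150, 77.8, 78.2), (147, 75.6, 76.7), (144, 71.3, 76.6), (141, 70.3, 76.7), (138, 72.8, 76.6), (135, 74.1, 76.0), (132, 74.5, 77.8), (129, 76.3, 78.7), (126, 76.5, 77.8), (123, 74.1, 75.8), (120, 70.4, 78.8), (117, 67.3, 78.6), (114, 69.8, 77.3), (111, 74.1, 76.6), (108, 75.7, 77.6), (105, 75.0, 76.7), (102, 74.6, 75.6), (99, 74.5, 76.0), (96, 75.0, 77.1), (93, 76.2, 78.2), (90, 75.0, 78.8), (87, 74.4, 78.4), (84, 72.6, 78.6), (81, 70.6, 78.8), (78, 72.2, 77.1), (75, 72.3, 77.1), (72, 75.3, 77.1), (69, 77.2, 75.9), (66, 76.1, 76.0), (63, 74.7, 75.0), (60, 76.6, 74.8), (57, 76.4, 74.3), (54, 70.8, 71.0), (51, 60.7, 61.2), (48, 52.0, 49.8), (45, 45.1, 43.8), (42, 41.7, 43.9)]
```

Hole shadows show at z≈117 and 81 on the tube face, so the step is about 35 mm. The tube axis is at about (505, 65) and stand yaw is about -24.7°. Next I turn the tool so it closes along the stand's x (yaw 65.3°).

Call:
move_arm(targets="1 0 0 -0.5 0 0 -6.6; 1 0 0 -0.5 0 0 -6.6; 1 0 0 -0.5 0 0 -6.6; 1 0 0 -0.5 0 0 -6.6; 1 0 0 -0.5 0 0 -6.6")

```text
clock: 0.52
eef_pos: [209.8, -614.8, 256.0]
tool_rot: [-3.141, -0.001, 0.91]
force: [-0.2, -0.4, 0.0]
width: 85.6
gripper_force: 0.0
```

Call:
move_arm(targets="1 0 0 0 0 0 -6.6; 1 0 0 0 0 0 -6.9; 1 0 0 0 0 0 0")

```text
clock: 0.77
eef_pos: [209.6, -614.9, 255.9]
tool_rot: [-3.141, -0.001, 1.143]
force: [0.5, -0.1, -0.3]
width: 85.4
gripper_force: 0.0
```

```bash
cat >> h.py <<'E'
def to(p,yaw=None):
    "shift (cm, tool axes) to world TCP point p; turn about tool z (deg) to yaw"
    s=read_state(); r,pi,y=s["tool_rot"]; from_=np.array(s["eef_pos"])
    from scipy.spatial.transform import Rotation as Ro
    R=Ro.from_euler("xyz",s["tool_rot"]).as_matrix()
    print("clk %.2f"%s["clock"],"pos",from_.round(1),"rot",np.degrees(s["tool_rot"]).round(2),"shift cm",(R.T@(np.array(p)-from_)/10).round(2),"F",np.round(s["force"],1),"w %.1f g %.1f"%(s["width"],s["gripper_force"]), "turn",None if yaw is None else round(-(yaw-np.degrees(y)),2))
E
python3 -c "
from h import *
to([505,65,255],65.3)"
```

```text
clk 0.77 pos [ 209.6 -614.9  255.9] rot [-1.7998e+02 -6.0000e-02  6.5500e+01] shift cm [74.12 -1.32  0.16] F [ 0.5 -0.1 -0.3] w 85.4 g 0.0 turn 0.2
```

Call:
move_arm(targets="1 3.9 -0.07 0 0 0 0; 1 3.9 -0.07 0 0 0 0; 1 3.9 -0.07 0 0 0 0; 1 3.9 -0.07 0 0 0 0; 1 3.9 -0.07 0 0 0 0")

```text
clock: 1.18
eef_pos: [288.3, -434.6, 256.1]
tool_rot: [-3.141, -0.0, 1.136]
force: [0.1, 0.4, -0.1]
width: 85.2
gripper_force: 0.0
```

Call:
move_arm(targets="1 3.9 -0.07 0 0 0 0; 1 3.9 -0.07 0 0 0 0; 1 3.9 -0.07 0 0 0 0; 1 3.9 -0.07 0 0 0 0; 1 3.9 -0.07 0 0 0 0")

```text
clock: 1.6
eef_pos: [366.5, -256.0, 256.3]
tool_rot: [-3.142, -0.0, 1.136]
force: [1.3, -0.1, 0.0]
width: 85.1
gripper_force: 0.0
```

Call:
move_arm(targets="1 3.9 -0.07 0 0 0 0; 1 3.9 -0.07 0 0 0 0; 1 3.9 -0.07 0 0 0 0; 1 3.9 -0.07 0 0 0 0; 1 3.9 -0.07 0 0 0 0")

```text
clock: 2.02
eef_pos: [444.7, -77.4, 256.3]
tool_rot: [-3.142, 0.0, 1.136]
force: [0.6, -0.6, 0.1]
width: 85.1
gripper_force: 0.0
```

Call:
move_arm(targets="1 3.9 -0.07 0 0 0 0; 1 3.9 -0.07 0 0 0 0; 1 3.9 -0.07 0 0 0 0; 1 0 0 0 0 0 0; 1 0 0 0 0 0 0")

```text
clock: 2.43
eef_pos: [491.7, 30.8, 256.0]
tool_rot: [-3.141, -0.001, 1.143]
force: [0.2, -1.2, -0.1]
width: 85.9
gripper_force: 0.0
```

```bash
python3 -c "
from h import *
to([505,65,138],65.3)"
```

```text
clk 2.43 pos [491.7  30.8 256. ] rot [-1.7996e+02 -5.0000e-02  6.5470e+01] shift cm [ 3.65 -0.2  11.81] F [ 0.2 -1.2 -0.1] w 85.9 g 0.0 turn 0.17
```

Call:
move_arm(targets="1 3.65 -0.2 0 0 0 0; 1 0 0 2.5 0 0 0; 1 0 0 2.5 0 0 0; 1 0 0 2.5 0 0 0; 1 0 0 0 0 0 0")

```text
clock: 2.85
eef_pos: [501.2, 59.5, 177.4]
tool_rot: [-3.134, 0.006, 1.136]
force: [-1.2, -1.1, -0.6]
width: 85.7
gripper_force: 0.0
```

Run:
```python
from h import *
to([505,65,138],65.3)
d=cam("scene"); save("s1.png",cv2.resize(d["color"][130:280,280:440],None,fx=4,fy=4,interpolation=cv2.INTER_CUBIC))
```

```text
clk 2.85 pos [501.2  59.5 177.4] rot [-179.59    0.35   65.11] shift cm [0.69 0.14 3.94] F [-1.2 -1.1 -0.6] w 85.7 g 0.0 turn -0.19
```

View pics/s1.png

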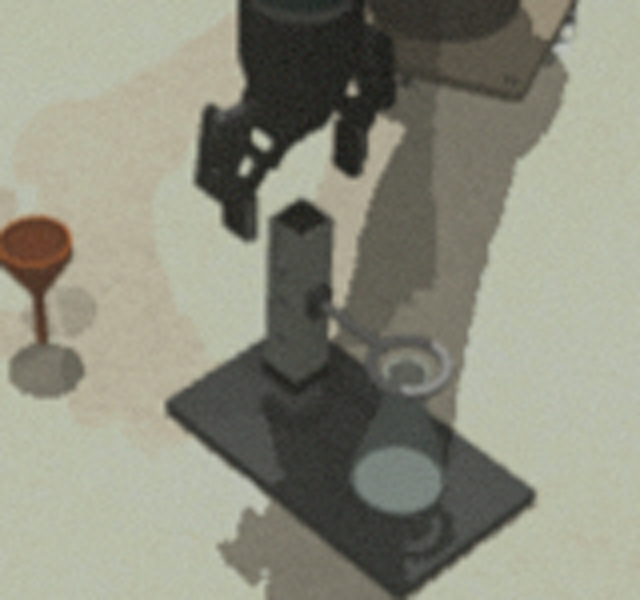

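The picture shows the open fingers, at zoom pixels (240,235) and (348,170), on either side of the tube top at (301,213). I correct the position and go down.

Call:
move_arm(targets="1 0 0 0 0 0 0; 1 0 0 0 0 0 0")

```text
clock: 3.07
eef_pos: [505.8, 61.5, 182.7]
tool_rot: [3.139, -0.001, 1.138]
force: [-0.0, 0.1, -0.1]
width: 85.5
gripper_force: 0.0
```

Run:
```python
from h import *
to([505,65,138],65.3)
```

```text
clk 3.07 pos [505.8  61.5 182.7] rot [ 1.7988e+02 -6.0000e-02  6.5220e+01] shift cm [ 0.28 -0.23  4.47] F [-0.   0.1 -0.1] w 85.5 g 0.0 turn -0.08
```

Call:
move_arm(targets="1 0.14 -0.12 0.9 0 0 0; 1 0.14 -0.11 0.9 0 0 0; 1 0 0 0.9 0 0 0; 1 0 0 0.9 0 0 0; 1 0 0 0.8 0 0 0")

```text
clock: 3.48
eef_pos: [503.5, 65.5, 136.2]
tool_rot: [-3.141, 0.001, 1.141]
force: [-0.4, -0.3, -1.0]
width: 85.2
gripper_force: 0.0
```

Call:
move_arm(targets="1 0 0 0 0 0 0; 1 0 0 0 0 0 0; 1 0 0 0 0 0 0")

```text
clock: 3.73
eef_pos: [504.0, 65.7, 137.3]
tool_rot: [3.142, -0.0, 1.14]
force: [0.1, 0.1, -0.7]
width: 85.5
gripper_force: 0.0
```

Run:
```python
from h import *
to([505,65,138],65.3)
```

```text
clk 3.73 pos [504.   65.7 137.3] rot [ 1.800e+02 -1.000e-02  6.535e+01] shift cm [-0.02  0.12 -0.07] F [ 0.1  0.1 -0.7] w 85.5 g 0.0 turn 0.05
```

Call:
move_arm(targets="-1 0 0.1 0 0 0 0; -1 0 0 0 0 0 0; -1 0 0 0 0 0 0; -1 0 0 0 0 0 0; -1 0 0 0 0 0 0")

```text
clock: 4.15
eef_pos: [504.1, 65.6, 137.5]
tool_rot: [-3.14, 0.0, 1.14]
force: [0.4, -0.0, -0.5]
width: 29.6
gripper_force: 63.4
```

Call:
move_arm(targets="-1 0 0 0 0 0 0; -1 0 0 0 0 0 0; -1 0 0 0 0 0 0")

```text
clock: 4.4
eef_pos: [504.2, 65.5, 137.4]
tool_rot: [-3.141, 0.0, 1.141]
force: [-3.6, 1.9, 2.5]
width: 29.3
gripper_force: 63.2
```

Call:
move_arm(targets="-1 0 0 -0.05 0 0 0; -1 0 0 -0.05 0 0 0; -1 0 0 0 0 0 0")

```text
clock: 4.65
eef_pos: [504.3, 65.5, 137.6]
tool_rot: [-3.14, 0.0, 1.141]
force: [-1.0, 3.8, -9.7]
width: 29.3
gripper_force: 61.9
```

Call:
move_arm(targets="-1 0 0 -0.05 0 0 0; -1 0 0 0 0 0 0")

```text
clock: 4.82
eef_pos: [504.3, 65.4, 138.2]
tool_rot: [-3.14, 0.0, 1.141]
force: [-1.8, 3.9, -11.0]
width: 29.4
gripper_force: 61.5
```

Call:
move_arm(targets="-1 0 0 -0.03 0 0 0; -1 0 0 0 0 0 0")

```text
clock: 4.98
eef_pos: [504.3, 65.4, 138.8]
tool_rot: [-3.141, 0.0, 1.141]
force: [-1.9, 4.8, -12.0]
width: 29.8
gripper_force: 61.5
```

Call:
move_arm(targets="-1 0 0 -0.03 0 0 0; -1 0 0 0 0 0 0")

```text
clock: 5.15
eef_pos: [504.4, 65.4, 139.3]
tool_rot: [-3.141, 0.0, 1.141]
force: [-2.3, 4.0, -11.4]
width: 29.4
gripper_force: 61.7
```

Call:
move_arm(targets="-1 0 0 -0.04 0 0 0; -1 0 0 -0.04 0 0 0; -1 0 0 0 0 0 0")

```text
clock: 5.4
eef_pos: [504.4, 65.4, 140.2]
tool_rot: [-3.141, 0.0, 1.141]
force: [-3.5, 4.4, -10.2]
width: 29.7
gripper_force: 61.7
```

Call:
move_arm(targets="-1 0 0 -0.1 0 0 0; -1 0 0 -0.1 0 0 0; -1 0 0 -0.1 0 0 0; -1 0 0 -0.1 0 0 0; -1 0 0 -0.1 0 0 0")

```text
clock: 5.82
eef_pos: [504.4, 65.3, 145.2]
tool_rot: [-3.141, 0.0, 1.141]
force: [-2.3, 5.3, -9.8]
width: 29.2
gripper_force: 62.3
```

Call:
move_arm(targets="-1 0 0 -0.15 0 0 0; -1 0 0 -0.15 0 0 0; -1 0 0 -0.15 0 0 0; -1 0 0 -0.15 0 0 0; -1 0 0 -0.15 0 0 0")

```text
clock: 6.23
eef_pos: [504.4, 65.2, 152.9]
tool_rot: [-3.141, 0.0, 1.141]
force: [-1.3, 5.1, -11.6]
width: 29.2
gripper_force: 62.0
```

Call:
move_arm(targets="-1 0 0 -0.15 0 0 0; -1 0 0 -0.15 0 0 0; -1 0 0 -0.15 0 0 0; -1 0 0 -0.15 0 0 0; -1 0 0 0 0 0 0")

```text
clock: 6.65
eef_pos: [504.4, 65.3, 159.3]
tool_rot: [-3.141, 0.0, 1.141]
force: [-3.7, 4.2, -7.5]
width: 29.2
gripper_force: 62.6
```

Call:
move_arm(targets="-1 0 0 -0.07 0 0 0; -1 0 0 -0.07 0 0 0; -1 0 0 -0.07 0 0 0; -1 0 0 -0.07 0 0 0; -1 0 0 0 0 0 0")

```text
clock: 7.07
eef_pos: [504.4, 65.3, 162.0]
tool_rot: [-3.141, 0.0, 1.141]
force: [-3.3, 4.5, -7.2]
width: 29.2
gripper_force: 62.6
```

Call:
move_arm(targets="-1 0 0 -0.07 0 0 0; -1 0 0 -0.07 0 0 0; -1 0 0 -0.07 0 0 0; -1 0 0 -0.07 0 0 0; -1 0 0 0 0 0 0")

```text
clock: 7.48
eef_pos: [504.4, 65.3, 164.8]
tool_rot: [-3.141, 0.0, 1.141]
force: [-2.5, 4.5, -7.3]
width: 29.5
gripper_force: 62.5
```

Call:
move_arm(targets="-1 0 0 -0.05 0 0 0; -1 0 0 -0.05 0 0 0; -1 0 0 0 0 0 0")

```text
clock: 7.73
eef_pos: [504.4, 65.3, 165.8]
tool_rot: [-3.141, 0.0, 1.141]
force: [-1.9, 4.4, -8.2]
width: 29.6
gripper_force: 62.4
```

Call:
move_arm(targets="-1 0 0 -0.05 0 0 0; -1 0 0 -0.05 0 0 0; -1 0 0 0 0 0 0")

```text
clock: 7.98
eef_pos: [504.4, 65.3, 166.8]
tool_rot: [-3.141, 0.0, 1.141]
force: [-2.1, 4.6, -8.2]
width: 29.3
gripper_force: 62.4
```

Call:
move_arm(targets="-1 0 0 -0.05 0 0 0; -1 0 0 -0.05 0 0 0; -1 0 0 0 0 0 0")

```text
clock: 8.23
eef_pos: [504.4, 65.3, 167.9]
tool_rot: [-3.141, 0.0, 1.141]
force: [-3.2, 4.5, -6.3]
width: 29.6
gripper_force: 62.5
```

Call:
move_arm(targets="-1 0 0 -0.04 0 0 0; -1 0 0 -0.04 0 0 0; -1 0 0 0 0 0 0")

```text
clock: 8.48
eef_pos: [504.4, 65.3, 168.7]
tool_rot: [-3.141, 0.0, 1.141]
force: [-2.7, 4.6, -7.2]
width: 29.5
gripper_force: 62.4
```

Call:
move_arm(targets="-1 0 0 -0.04 0 0 0; -1 0 0 -0.04 0 0 0; -1 0 0 0 0 0 0")

```text
clock: 8.73
eef_pos: [504.3, 65.3, 169.7]
tool_rot: [-3.141, 0.0, 1.141]
force: [-4.2, 4.8, -2.5]
width: 29.4
gripper_force: 63.0
```

Call:
move_arm(targets="-1 0 0 -0.04 0 0 0; -1 0 0 0 0 0 0")

```text
clock: 8.9
eef_pos: [504.4, 65.3, 170.2]
tool_rot: [-3.141, 0.0, 1.141]
force: [-4.6, 4.5, -4.8]
width: 29.3
gripper_force: 62.7
```

Call:
move_arm(targets="-1 0 0 -0.04 0 0 0; -1 0 0 0 0 0 0")

```text
clock: 9.07
eef_pos: [504.3, 65.3, 170.6]
tool_rot: [-3.141, 0.0, 1.141]
force: [-4.6, 3.5, -3.2]
width: 29.3
gripper_force: 62.8
```

Call:
move_arm(targets="-1 0 0 -0.04 0 0 0; -1 0 0 0 0 0 0")

```text
clock: 9.23
eef_pos: [504.3, 65.3, 171.1]
tool_rot: [-3.141, 0.0, 1.141]
force: [-4.1, 4.5, -2.2]
width: 29.3
gripper_force: 62.9
```

Call:
move_arm(targets="-1 0 0 -0.04 0 0 0; -1 0 0 0 0 0 0")

```text
clock: 9.4
eef_pos: [504.4, 65.3, 171.5]
tool_rot: [-3.142, 0.0, 1.141]
force: [-4.9, 4.4, -3.7]
width: 29.6
gripper_force: 62.7
```

Call:
move_arm(targets="-1 0 0 -0.04 0 0 0; -1 0 0 0 0 0 0")

```text
clock: 9.57
eef_pos: [504.4, 65.3, 171.8]
tool_rot: [-3.141, 0.0, 1.141]
force: [-4.5, 5.3, -4.2]
width: 29.4
gripper_force: 62.7
```

Call:
move_arm(targets="-1 0 0 -0.04 0 0 0; -1 0 0 0 0 0 0")

```text
clock: 9.73
eef_pos: [504.4, 65.3, 172.1]
tool_rot: [-3.141, 0.0, 1.141]
force: [-3.8, 4.1, -5.6]
width: 29.3
gripper_force: 62.5
```

Call:
move_arm(targets="-1 0 0 -0.04 0 0 0; -1 0 0 0 0 0 0")

```text
clock: 9.9
eef_pos: [504.3, 65.3, 172.4]
tool_rot: [-3.141, 0.0, 1.141]
force: [-4.1, 5.7, -6.0]
width: 29.5
gripper_force: 62.4
```

Call:
move_arm(targets="-1 0 0 -0.04 0 0 0; -1 0 0 0 0 0 0")

```text
clock: 10.07
eef_pos: [504.4, 65.3, 172.7]
tool_rot: [-3.141, 0.0, 1.141]
force: [-3.2, 3.9, -7.9]
width: 29.2
gripper_force: 62.3
```

Call:
move_arm(targets="-1 0 0 -0.04 0 0 0; -1 0 0 0 0 0 0")

```text
clock: 10.23
eef_pos: [504.4, 65.3, 173.1]
tool_rot: [-3.141, 0.0, 1.141]
force: [-2.9, 4.3, -7.6]
width: 29.5
gripper_force: 62.3
```

Run:
```python
from h import *
for k in range(1):
    d=cam("scene"); save("s2.png",np.clip(1.8*cv2.resize(d["color"][150:250,320:420],None,fx=6,fy=6,interpolation=cv2.INTER_CUBIC).astype(float),0,255).astype(np.uint8))
print(proj(d,[505+.9085*21,65-.418*21,152])-[320,150])
```

```text
[29.56863815 46.04218026]
```

View pics/s2.png

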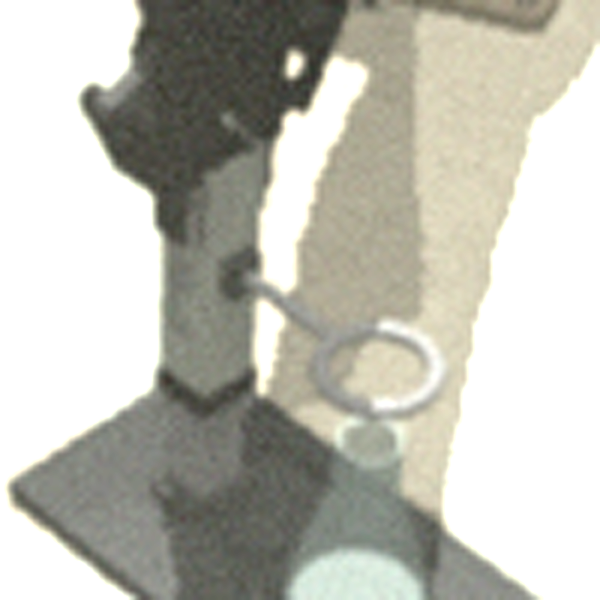

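The picture shows the ring raised well clear of the flask mouth, but the button at (177,276) isn't resolved. I'll keep feeling upward for the lock.

Call:
move_arm(targets="-1 0 0 -0.04 0 0 0; -1 0 0 0 0 0 0; -1 0 0 0 0 0 0")

```text
clock: 10.53
eef_pos: [504.4, 65.3, 173.5]
tool_rot: [-3.141, 0.0, 1.141]
force: [-3.3, 3.9, -6.8]
width: 29.3
gripper_force: 62.3
```

Call:
move_arm(targets="-1 0 0 -0.04 0 0 0; -1 0 0 0 0 0 0")

```text
clock: 10.7
eef_pos: [504.4, 65.3, 173.9]
tool_rot: [-3.141, 0.0, 1.141]
force: [-2.8, 4.3, -8.2]
width: 30.2
gripper_force: 62.3
```

Call:
move_arm(targets="-1 0 0 -0.04 0 0 0; -1 0 0 0 0 0 0")

```text
clock: 10.87
eef_pos: [504.3, 65.3, 174.2]
tool_rot: [-3.141, 0.0, 1.141]
force: [-2.7, 5.0, -8.4]
width: 29.2
gripper_force: 62.2
```

Call:
move_arm(targets="-1 0 0 -0.03 0 0 0; -1 0 0 0 0 0 0")

```text
clock: 11.03
eef_pos: [504.4, 65.3, 174.4]
tool_rot: [-3.141, 0.0, 1.141]
force: [-2.1, 4.1, -9.2]
width: 29.3
gripper_force: 62.1
```

Call:
move_arm(targets="-1 0 0 -0.03 0 0 0; -1 0 0 0 0 0 0")

```text
clock: 11.2
eef_pos: [504.4, 65.3, 174.5]
tool_rot: [-3.141, 0.0, 1.141]
force: [-3.0, 4.6, -10.5]
width: 29.2
gripper_force: 61.9
```

Call:
move_arm(targets="-1 0 0 -0.03 0 0 0; -1 0 0 0 0 0 0")

```text
clock: 11.37
eef_pos: [504.4, 65.3, 174.7]
tool_rot: [-3.141, 0.0, 1.141]
force: [-1.7, 4.5, -11.6]
width: 29.8
gripper_force: 61.7
```

Resistance climbed to 11.6 N with almost no travel at riser ≈37, so it seems locked. I'll confirm with a small push down, which would slide at about 4 N if it were free.

Call:
move_arm(targets="-1 0 0 0.05 0 0 0; -1 0 0 0.05 0 0 0; -1 0 0 0.05 0 0 0; -1 0 0 0.05 0 0 0; -1 0 0 0 0 0 0")

```text
clock: 11.78
eef_pos: [504.3, 65.4, 174.0]
tool_rot: [3.141, 0.0, 1.141]
force: [-6.1, 4.8, 1.1]
width: 29.8
gripper_force: 63.4
```

Call:
move_arm(targets="-1 0 0 0.06 0 0 0; -1 0 0 0.06 0 0 0; -1 0 0 0 0 0 0")

```text
clock: 12.03
eef_pos: [504.3, 65.3, 173.0]
tool_rot: [3.141, 0.0, 1.141]
force: [-6.4, 4.4, 2.5]
width: 29.6
gripper_force: 63.6
```

Call:
move_arm(targets="-1 0 0 0.06 0 0 0; -1 0 0 0.06 0 0 0; -1 0 0 0 0 0 0")

```text
clock: 12.28
eef_pos: [504.3, 65.4, 171.9]
tool_rot: [3.141, 0.0, 1.141]
force: [-6.6, 4.5, 3.8]
width: 29.4
gripper_force: 63.8
```

Call:
move_arm(targets="-1 0 0 0.06 0 0 0; -1 0 0 0.06 0 0 0; -1 0 0 0 0 0 0")

```text
clock: 12.53
eef_pos: [504.3, 65.4, 171.4]
tool_rot: [3.141, 0.0, 1.141]
force: [-8.2, 3.3, 10.2]
width: 29.2
gripper_force: 64.4
```

Run:
```python
from h import *
import pickle
D=pickle.load(open("d0.pkl","rb")); d0=D["scene"]; d=cam("scene")
pickle.dump(d,open("d1.pkl","wb"))
# tube bottom edge height from column profile on +x face, before and now; and hole profile
a=np.radians(-24.7); X=np.array([np.cos(a),np.sin(a),0]);Y=np.array([-np.sin(a),np.cos(a),0]);b=np.array([505,64.8,0])
def prof(d,ys):
  g=cv2.cvtColor(d["color"],cv2.COLOR_RGB2GRAY).astype(np.float32); zs=np.arange(160,30,-2)
  return zs,np.array([np.mean([cv2.getRectSubPix(g,(1,1),tuple(map(float,proj(d,b+X*15+Y*y+[0,0,z]))))[0,0] for y in ys]) for z in zs])
for dd in(d0,d):
  zs,p=prof(dd,(-3,-1.5,0,1.5,3)); _,q=prof(dd,(-11,-9.5,-8,8,9.5,11))
  print([(int(z),int(round(i-j)),int(j)) for z,i,j in zip(zs,p,q)])
save("s3.png",np.hstack([np.clip(2.2*cv2.resize(x["color"][165:245,325:405],None,fx=5,fy=5,interpolation=cv2.INTER_CUBIC).astype(float),0,255).astype(np.uint8) for x in (d0,d)]))
```

```text
[(160, 2, 74), (158, 0, 75), (156, 0, 76), (154, 1, 76), (152, 0, 76), (150, -1, 76), (148, -2, 76), (146, -3, 75), (144, -5, 75), (142, -5, 75), (140, -2, 73), (138, 1, 72), (136, 4, 71), (134, 4, 71), (132, 1, 74), (130, 1, 74), (128, 1, 75), (126, 3, 74), (124, 2, 73), (122, -1, 73), (120, -4, 75), (118, -7, 74), (116, -6, 74), (114, -3, 73), (112, 0, 73), (110, 1, 73), (108, 0, 75), (106, 0, 75), (104, 0, 74), (102, 1, 74), (100, 0, 75), (98, 0, 75), (96, 0, 75), (94, 1, 75), (92, 1, 75), (90, -1, 76), (88, -2, 76), (86, -1, 75), (84, -3, 75), (82, -4, 75), (80, -3, 75), (78, -2, 74), (76, -2, 74), (74, -3, 76), (72, -1, 76), (70, 2, 75), (68, 2, 75), (66, 0, 75), (64, -1, 75), (62, 0, 75), (60, 1, 75), (58, 1, 75), (56, 1, 74), (54, -2, 71), (52, -2, 65), (50, 0, 57), (48, 3, 49), (46, 3, 44), (44, 0, 42), (42, -2, 43), (40, -3, 46), (38, -3, 51), (36, -4, 56), (34, -4, 61), (32, -4, 64)]
[(160, 4, 67), (158, 0, 70), (156, -4, 73), (154, -5, 73), (152, -4, 72), (150, -4, 72), (148, -4, 72), (146, -4, 72), (144, -6, 72), (142, -6, 72), (140, -3, 72), (138, 1, 72), (136, 3, 73), (134, 3, 73), (132, 3, 73), (130, 3, 72), (128, 3, 73), (126, 3, 73), (124, 3, 73), (122, 2, 73), (120, 2, 73), (118, 1, 73), (116, -1, 72), (114, -2, 72), (112, -1, 73), (110, 0, 74), (108, 1, 75), (106, 1, 76), (104, 1, 76), (102, 1, 76), (100, 0, 76), (98, -1, 77), (96, -1, 78), (94, -1, 78), (92, -1, 77), (90, -1, 75), (88, 0, 72), (86, 2, 67), (84, 3, 58), (82, 3, 49), (80, 1, 43), (78, -1, 41), (76, -3, 41), (74, -4, 44), (72, -3, 49), (70, -1, 54), (68, 0, 59), (66, -1, 62), (64, -1, 64), (62, 0, 65), (60, 0, 66), (58, 1, 66), (56, 0, 67), (54, -1, 68), (52, 0, 68), (50, 1, 67), (48, 0, 68), (46, 0, 69), (44, 0, 68), (42, -1, 67), (40, -1, 67), (38, -1, 67), (36, -2, 67), (34, -2, 67), (32, 0, 67)]
```

View pics/s3.png

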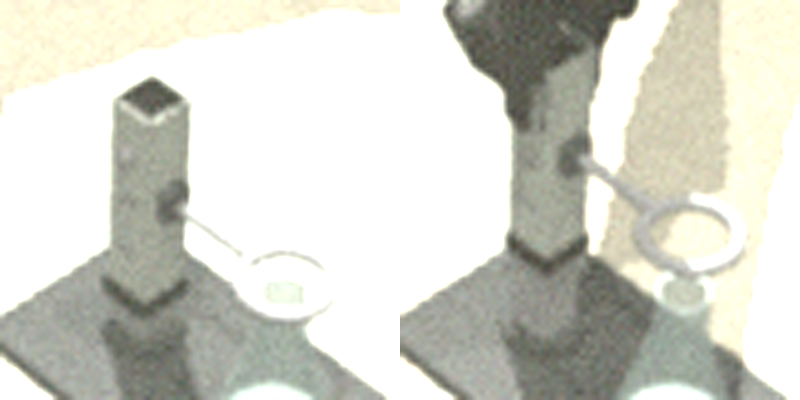

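Left is before, right is now: the tube's lower edge moved up about 34 mm, and the button's signature at z≈143 looks the same as at the start. Pushing down now builds to 10 N with little travel, and the up end built to 11.6 N, so the tube is locked between the two. I'll centre it in its play and release.

Call:
move_arm(targets="-1 0 0 -0.06 0 0 0; -1 0 0 -0.06 0 0 0; -1 0 0 -0.06 0 0 0; -1 0 0 -0.06 0 0 0; -1 0 0 0 0 0 0")

```text
clock: 13.0
eef_pos: [504.4, 65.3, 172.3]
tool_rot: [-3.142, 0.0, 1.141]
force: [-4.0, 3.9, -4.5]
width: 29.5
gripper_force: 62.9
```

Call:
move_arm(targets="-1 0 0 -0.06 0 0 0; -1 0 0 -0.06 0 0 0; -1 0 0 0 0 0 0")

```text
clock: 13.25
eef_pos: [504.4, 65.3, 173.2]
tool_rot: [-3.141, 0.0, 1.141]
force: [-3.8, 4.7, -7.0]
width: 29.6
gripper_force: 62.4
```

Call:
move_arm(targets="-1 0 0 0.05 0 0 0; -1 0 0 0 0 0 0; 1 0 0 0 0 0 0; 1 0 0 0 0 0 0; 1 0 0 0 0 0 0")

```text
clock: 13.67
eef_pos: [506.6, 64.1, 173.4]
tool_rot: [3.138, -0.001, 1.139]
force: [0.3, 0.1, -0.1]
width: 64.6
gripper_force: 0.0
```

Call:
move_arm(targets="1 0 0 0 0 0 0; 1 0 0 0 0 0 0; 1 0 0 -2 0 0 0; 1 0 0 -3 0 0 0; 1 0 0 -3 0 0 0")

```text
clock: 14.08
eef_pos: [504.2, 64.8, 252.6]
tool_rot: [-3.14, 0.001, 1.14]
force: [0.4, -0.2, 0.3]
width: 85.5
gripper_force: 0.0
```

Call:
move_arm(targets="1 0 0 -3 0 0 0; 1 0 0 -1 0 0 0; 1 0 0 0 0 0 0")

```text
clock: 14.33
eef_pos: [506.7, 65.3, 295.0]
tool_rot: [3.136, -0.003, 1.14]
force: [-0.2, 0.5, -1.1]
width: 85.4
gripper_force: 0.0
```

Run:
```python
from h import *
to([541,-249.5,260])
```

```text
clk 14.33 pos [506.7  65.3 295. ] rot [179.68  -0.18  65.31] shift cm [-27.18  16.25   3.5 ] F [-0.2  0.5 -1.1] w 85.4 g 0.0 turn None
```

The tube is released and should be locked. I now go above the large funnel, keeping the same yaw so the fingers stay clear of the tube later.

Call:
move_arm(targets="1 -3.4 2.03 0 0 0 0; 1 -3.4 2.03 0 0 0 0; 1 -3.4 2.03 0 0 0 0; 1 -3.4 2.03 0 0 0 0; 1 -3.4 2.03 0 0 0 0")

```text
clock: 14.75
eef_pos: [525.1, -133.7, 290.4]
tool_rot: [-3.139, 0.001, 1.14]
force: [-0.4, 0.2, -0.0]
width: 85.2
gripper_force: 0.0
```

Call:
move_arm(targets="1 -3.4 2.03 0 0 0 0; 1 -3.4 2.03 0 0 0 0; 1 -3.4 2.03 0 0 0 0; 1 0 0 0 0 0 0; 1 0 0 0 0 0 0")

```text
clock: 15.17
eef_pos: [537.3, -252.9, 289.6]
tool_rot: [-3.138, 0.001, 1.135]
force: [0.2, 0.0, -0.3]
width: 85.4
gripper_force: 0.0
```

Run:
```python
from h import *
import pickle
D={n:cam(n) for n in("scene","top")}; pickle.dump(D,open("d2.pkl","wb"))
t=D["top"]["color"]; s=D["scene"]["color"]
W=np.zeros((600,800,3),np.uint8)
c=lambda im,x,y,w,h,k: cv2.resize(im[y:y+h,x:x+w],None,fx=k,fy=k,interpolation=cv2.INTER_CUBIC)
W[:300,:400]=c(t,230,190,80,60,5); W[300:,:400]=c(t,380,180,80,60,5); W[:480,400:]=c(s,330,150,80,96,5)
save("z2.png",np.clip(1.5*W.astype(float),0,255).astype(np.uint8))
to([541,-249.5,101])
```

```text
clk 15.27 pos [ 538.3 -248.6  290.6] rot [-1.7984e+02 -5.0000e-02  6.5380e+01] shift cm [1.000e-02 3.400e-01 1.896e+01] F [-0.2  0.1  0.5] w 85.3 g 0.0 turn None
```

View pics/z2.png

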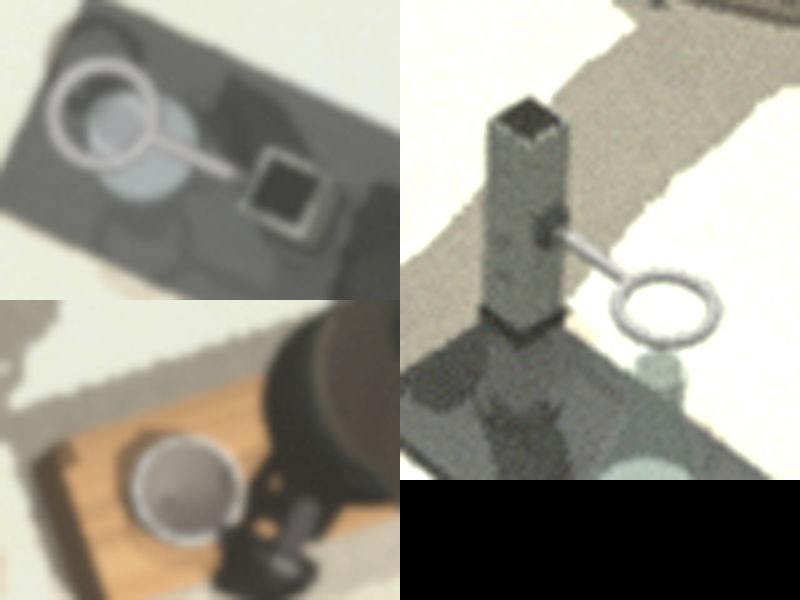

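The funnel is undisturbed at top (417.4,218). The tube stands raised with its button visible as a faint spot at zoom (500,205). The ring centre is at top (250.6,212.6) and scene (383.2,212). I'll triangulate the ring and refine the funnel.

Run:
```python
from h import *
import pickle
D=pickle.load(open("d2.pkl","rb")); t=D["top"]; s=D["scene"]
P=[x["K"]@np.c_[x["R"],x["t"]] for x in(t,s)]
def tri(a,b): q=cv2.triangulatePoints(P[0],P[1],np.array(a,float),np.array(b,float)).ravel(); return (q[:3]/q[3]).round(1)
print("ring",tri((250.6,212.6),(383.2,212)),"tube top",tri((287,227.6),(330+130/5,150+119/5)))
print("ring top@157.5",onz(t,250.6,212.6,157.5),"scene",onz(s,383.2,212,157.5))
print("flask mouth",tri((230+118/5,190+121/5),(330+260/5,150+370/5)), "top@116",onz(t,230+118/5,190+121/5,116),"scene@116",onz(s,330+260/5,150+370/5,116))
print("flask base scene initial/now", onz(s,330+247/5,150+478/5,20))
# circle fits: funnel rim & ring bright pixels
for n,(x0,y0,w,h),z in(("funnel",(400,200,34,32),120),("ring",(236,198,30,30),157.5)):
  g=cv2.cvtColor(t["color"],cv2.COLOR_RGB2GRAY)[y0:y0+h,x0:x0+w]; hs=cv2.cvtColor(t["color"],cv2.COLOR_RGB2HSV)[y0:y0+h,x0:x0+w]
  c=cv2.HoughCircles(cv2.resize(g,None,fx=6,fy=6,interpolation=cv2.INTER_CUBIC),cv2.HOUGH_GRADIENT_ALT,1,20,param1=150,param2=0.6,minRadius=35,maxRadius=90)
  if c is not None:
    for u,v,r in c[0][:4]: print(n,r/6,onz(t,x0+(u+.5)/6-.5,y0+(v+.5)/6-.5,z).round(1))
```

```text
ring [547.2 156.1 153.4] tube top [506.3  65.1 215.1]
ring top@157.5 [546.33921475 156.51101278 157.5       ] scene [551.71079495 156.55261398 157.5       ]
flask mouth [547.9 155.3 111.7] top@116 [547.2718416  154.99458174 116.        ] scene@116 [552.11607423 156.24976964 116.        ]
flask base scene initial/now [538.69739266 150.35129637  20.        ]
```

Call:
move_arm(targets="1 0 0.34 3 0 0 0; 1 0 0 3 0 0 0; 1 0 0 3 0 0 0; 1 0 0 3 0 0 0; 1 0 0 0 0 0 0")

```text
clock: 15.68
eef_pos: [538.1, -247.4, 166.5]
tool_rot: [-3.13, -0.0, 1.144]
force: [-0.7, 0.1, -0.7]
width: 85.2
gripper_force: 0.0
```

Call:
move_arm(targets="1 0 0 0 0 0 0; 1 0 0 0 0 0 0; 1 0 0 0 0 0 0")

```text
clock: 15.93
eef_pos: [543.6, -251.0, 174.3]
tool_rot: [3.138, -0.0, 1.141]
force: [-0.6, -0.2, -0.0]
width: 85.3
gripper_force: 0.0
```

```bash
python3 -c "
from h import *
to([541,-249.5,101],65.3)"
```

```text
clk 15.93 pos [ 543.6 -251.   174.3] rot [ 1.7978e+02 -3.0000e-02  6.5390e+01] shift cm [ 0.03 -0.33  7.33] F [-0.6 -0.2 -0. ] w 85.3 g 0.0 turn 0.09
```

Call:
move_arm(targets="1 0 -0.15 1.5 0 0 0; 1 0 0 1.5 0 0 0; 1 0 0 1.5 0 0 0; 1 0 0 1.4 0 0 0; 1 0 0 0.7 0 0 0")

```text
clock: 16.35
eef_pos: [541.0, -250.7, 106.5]
tool_rot: [3.14, -0.0, 1.14]
force: [0.2, -0.1, 1.3]
width: 85.4
gripper_force: 0.0
```

Call:
move_arm(targets="1 0 0 0.4 0 0 0; 1 0 0 0 0 0 0; 1 0 0 0 0 0 0; 1 0 0 0 0 0 0; 1 0 0 0 0 0 0")

```text
clock: 16.77
eef_pos: [541.2, -250.8, 103.0]
tool_rot: [3.14, -0.0, 1.14]
force: [0.1, 0.5, -0.3]
width: 85.3
gripper_force: 0.0
```

```bash
python3 -c "
from h import *
to([541,-249.5,101],65.3)"
```

```text
clk 16.77 pos [ 541.2 -250.8  103. ] rot [179.9   -0.    65.33] shift cm [ 0.11 -0.08  0.2 ] F [ 0.1  0.5 -0.3] w 85.3 g 0.0 turn 0.03
```

Call:
move_arm(targets="1 0.11 0 0.2 0 0 0; 1 0 0 0 0 0 0; -1 0 0 0 0 0 0; -1 0 0 0 0 0 0; -1 0 0 0 0 0 0")

```text
clock: 17.18
eef_pos: [540.9, -249.6, 100.2]
tool_rot: [-3.141, 0.0, 1.14]
force: [-3.8, 1.0, 11.8]
width: 51.9
gripper_force: 63.6
```

Call:
move_arm(targets="-1 0 0 0 0 0 0; -1 0 0 0 0 0 0; -1 0 0 0 0 0 0; -1 0 0 0 0 0 0")

```text
clock: 17.52
eef_pos: [540.9, -249.6, 100.3]
tool_rot: [-3.141, 0.0, 1.14]
force: [-1.9, 1.0, 4.7]
width: 52.0
gripper_force: 62.0
```

Call:
move_arm(targets="-1 0 0 -0.5 0 0 0; -1 0 0 -1 0 0 0; -1 0 0 -1.5 0 0 0; -1 0 0 -2 0 0 0; -1 0 0 -2 0 0 0")

```text
clock: 17.93
eef_pos: [541.0, -249.6, 171.2]
tool_rot: [-3.141, -0.0, 1.14]
force: [1.1, 0.4, -0.2]
width: 51.9
gripper_force: 62.6
```

Call:
move_arm(targets="-1 0 0 -2 0 0 0; -1 0 0 -2 0 0 0; -1 0 0 -2 0 0 0; -1 0 0 -2 0 0 0; -1 0 0 -2 0 0 0")

```text
clock: 18.35
eef_pos: [541.0, -249.6, 271.9]
tool_rot: [3.141, -0.0, 1.14]
force: [-0.1, -0.3, -0.4]
width: 51.8
gripper_force: 62.6
```

Call:
move_arm(targets="-1 0 0 -1 0 0 0; -1 0 0 0 0 0 0; -1 0 0 0 0 0 0")

```text
clock: 18.6
eef_pos: [541.0, -249.7, 280.3]
tool_rot: [3.141, 0.0, 1.14]
force: [-0.7, 0.0, 0.0]
width: 51.9
gripper_force: 62.6
```

Run:
```python
from h import *
import pickle
D={n:cam(n) for n in("scene","top")}; pickle.dump(D,open("d3.pkl","wb"))
to([546.5,156.2,290],65.3)
s=D["scene"]; p=read_state()["eef_pos"]; u,v=proj(s,p+[0,0,-30]); print(u,v)
x,y=int(u)-50,int(v)-50
save("z3.png",np.clip(1.4*cv2.resize(s["color"][max(y,0):y+100,x:x+100],None,fx=5,fy=5,interpolation=cv2.INTER_CUBIC).astype(float),0,255).astype(np.uint8)); print(x,y)
```

```text
clk 18.70 pos [ 540.2 -249.4  278.8] rot [-1.7986e+02  1.0000e-02  6.5340e+01] shift cm [ 37.12 -16.35  -1.08] F [ 1.3 -1.1 -1.3] w 52.0 g 62.6 turn 0.04
238.85267959145062 141.2453446938287
188 91
```

View pics/z3.png

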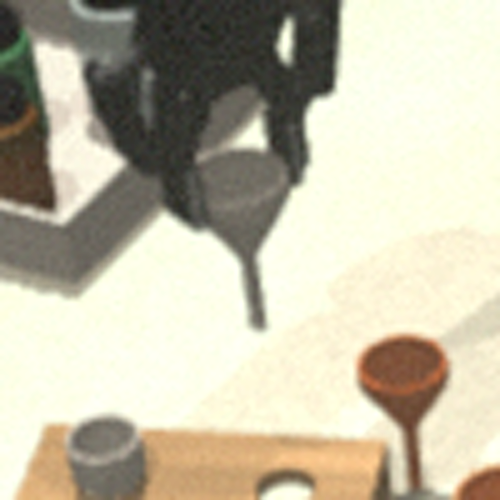

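The large funnel is held, its rim centre near zoom (243,178) and its stem tip near (259,326); the rack place is empty and nothing else has moved. I compare these with a vertical axis.

Run:
```python
from h import *
import pickle
D=pickle.load(open("d3.pkl","rb")); s=D["scene"]; p=np.array([540.7,-249.5,279.5])
for h in(26,20,14): print("rim +%d"%h,((proj(s,p+[0,0,h])-[188,91])*5+2).round(0),"stem top",((proj(s,p+[0,0,h-51])-[188,91])*5+2).round(0),"tip",((proj(s,p+[0,0,h-96])-[188,91])*5+2).round(0))
# stem axis in both views: gray dark pixels on light ground
g=cv2.cvtColor(s["color"],cv2.COLOR_RGB2GRAY)
for y in range(141,157): 
    r=g[y,230:248].astype(float); w=np.clip(np.median(r)-15-r,0,None); print(y,(230+(w*np.arange(18)).sum()/max(w.sum(),1)).round(2) ,w.sum().round(0),end="; ")
```

```text
rim +26 [241. 162.] stem top [254. 245.] tip [265. 314.]
rim +20 [243. 172.] stem top [256. 254.] tip [267. 323.]
rim +14 [244. 182.] stem top [257. 264.] tip [268. 332.]
141 236.64 437.0; 142 236.98 341.0; 143 237.31 289.0; 144 237.58 281.0; 145 237.62 278.0; 146 237.83 288.0; 147 237.94 285.0; 148 238.06 280.0; 149 238.33 282.0; 150 238.48 286.0; 151 238.58 267.0; 152 238.72 249.0; 153 238.94 255.0; 154 238.97 269.0; 155 239.08 250.0; 156 239.38 150.0;
```

Call:
move_arm(targets="-1 1.8 -0.8 -0.4 0 0 0; -1 3.5 -1.54 -0.4 0 0 0; -1 3.5 -1.54 -0.4 0 0 0; -1 3.5 -1.54 -0.4 0 0 0; -1 3.5 -1.54 -0.4 0 0 0")

```text
clock: 19.12
eef_pos: [542.8, -75.4, 298.8]
tool_rot: [-3.139, 0.001, 1.14]
force: [1.4, 0.4, -1.3]
width: 51.4
gripper_force: 62.7
```

Call:
move_arm(targets="-1 3.5 -1.54 0 0 0 0; -1 3.5 -1.54 0 0 0 0; -1 3.5 -1.54 0 0 0 0; -1 3.5 -1.54 0 0 0 0; -1 3.5 -1.54 0 0 0 0")

```text
clock: 19.53
eef_pos: [545.8, 115.7, 298.7]
tool_rot: [-3.14, 0.002, 1.14]
force: [0.5, -0.2, -1.1]
width: 51.9
gripper_force: 62.7
```

Call:
move_arm(targets="-1 2.3 -1 0 0 0 0; -1 1.4 -0.6 0 0 0 0; -1 0 0 0 0 0 0; -1 0 0 0 0 0 0; -1 0 0 0 0 0 0")

```text
clock: 19.95
eef_pos: [547.5, 152.6, 299.1]
tool_rot: [-3.141, 0.002, 1.139]
force: [0.5, -0.1, -0.6]
width: 52.0
gripper_force: 62.7
```

Run:
```python
from h import *
import pickle
to([546.5,156.2,270],65.3)
D={n:cam(n) for n in("scene","top")}; pickle.dump(D,open("d4.pkl","wb"))
s=D["scene"]["color"]; t=D["top"]["color"]
W=np.zeros((600,800,3),np.uint8)
c=lambda im,x,y,w,h,k: cv2.resize(im[y:y+h,x:x+w],None,fx=k,fy=k,interpolation=cv2.INTER_CUBIC)
W[:,:400]=c(s,340,120,80,120,5); W[:400,400:]=c(t,215,175,80,80,5)
save("z4.png",np.clip(1.5*W.astype(float),0,255).astype(np.uint8))
```

```text
clk 19.95 pos [547.5 152.6 299.1] rot [-1.7995e+02  1.4000e-01  6.5250e+01] shift cm [ 0.29 -0.23  2.91] F [ 0.5 -0.1 -0.6] w 52.0 g 62.7 turn -0.05
```

View pics/z4.png

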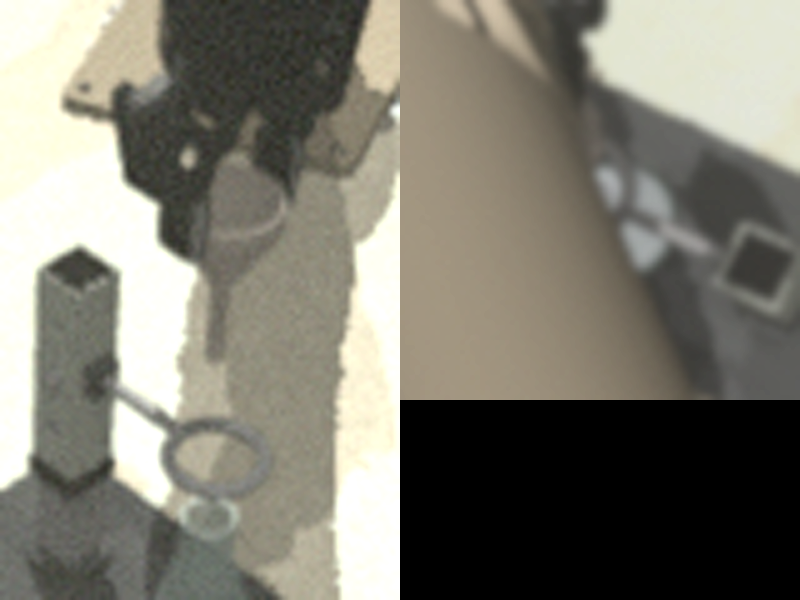

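The funnel hangs above the ring, with its stem tip at zoom (215,360) left of the vertical through the ring centre (216,458). I work out the remaining offset along tool x, since tool y is centred by the grip.

Run:
```python
from h import *
import pickle
D=pickle.load(open("d4.pkl","rb")); s=D["scene"]; st=read_state(); p=np.array(st["eef_pos"])
a=np.radians(65.3); tx=np.array([np.cos(a),np.sin(a),0])
g=cv2.cvtColor(s["color"],cv2.COLOR_RGB2GRAY).astype(float)
ys=np.arange(178,191); xs=[]
for y in ys:
    r=g[y,374:392]; w=np.clip(np.percentile(r,70)-12-r,0,None); xs.append(374+(w*np.arange(18)).sum()/max(w.sum(),1))
print(np.c_[ys,np.round(xs,2)].T)
# ring centre in scene px
rc=np.array([340+215.5/5-.4,120+457.5/5-.4])
base=np.array([547,156.2,0]); 
off=rc-proj(s,base+[0,0,157.5]); print("ring px bias",off)
# vertical line above the ring centre (with same bias) at row y
for y in(180,184,188):
    zs=np.arange(180,280,1.); q=np.array([proj(s,base+[0,0,z])+off for z in zs]); xl=np.interp(-y,-q[::-1,1][::-1],q[:,0]) if 0 else q[np.argmin(abs(q[:,1]-y)),0]
    dx=np.interp(y,ys,xs)-xl
    k=proj(s,base+tx*10+[0,0,230])-proj(s,base+[0,0,230]); v=proj(s,base+[0,0,240])-proj(s,base+[0,0,230])
    kk=k[0]-k[1]*v[0]/v[1]   # px per cm along tool x at constant row
    ky=np.array([np.sin(a),-np.cos(a),0]); k2=proj(s,base+ky*10+[0,0,230])-proj(s,base+[0,0,230]); kk2=k2[0]-k2[1]*v[0]/v[1]
    print(y,"dx px",dx.round(2),"px/cm tool x",kk.round(2),"tool y",kk2.round(2))
to([546.5,156.2,270])
```

```text
[[178.   179.   180.   181.   182.   183.   184.   185.   186.   187.
  188.   189.   190.  ]
 [385.38 385.24 385.46 385.06 385.23 385.45 385.16 385.2  384.41 384.68
  384.62 384.73 384.62]]
ring px bias [-1.00427831  0.351422  ]
180 dx px 0.04 px/cm tool x 3.25 tool y -2.79
184 dx px 0.1 px/cm tool x 3.25 tool y -2.79
188 dx px -0.1 px/cm tool x 3.25 tool y -2.79
clk 20.05 pos [547.8 152.3 299.6] rot [-1.7999e+02  9.0000e-02  6.5180e+01] shift cm [ 0.3  -0.28  2.96] F [-0.1 -0.2 -0.4] w 51.3 g 62.7 turn None
```

Run:
```python
from h import *
import pickle
D=pickle.load(open("d4.pkl","rb")); g=cv2.cvtColor(D["scene"]["color"],cv2.COLOR_RGB2GRAY)
print(376,g[176:193,376:392])
```

```text
376 [[181 183 167 133 113  94  73  71  73  71  76  84  89  97  95  98]
 [183 182 146 119 117 107  80  74  76  78  87  95  95  88  95  93]
 [184 179 137 115 117 107  82  75  71  76  92  94  92  89  96  96]
 [182 169 132 114 113 105  80  74  73  75  87  95  93  93  94  92]
 [182 146 120 117 112 102  83  71  77  78  91  94  91  94  91  93]
 [180 142 120 115 117  98  80  68  72  79  94  94  91  96  92  97]
 [183 144 120 116 118 101  83  74  70  87  88  97  95  96  93  96]
 [179 142 122 119 118 102  81  73  69  87  92  91  95  92  95  91]
 [180 143 116 122 122  96  78  71  75  90  90  93  95  95  96  97]
 [170 137 120 121 119  96  75  76  75  84  90  94  96  97  91  95]
 [158 131 114 116 115  90  74  75  76  86  93  98  96  94  98  98]
 [178 143 120 121 123  87  76  74  76  91  92 100  99  96  97 101]
 [169 134 121 115 115  92  80  78  76  90  98  94  95  97  97  97]
 [141 119 118 116 114  88  75  82  80  89  96  90  95  96  97  96]
 [137 114 115 114 108  85  79  78  82  93  92  93  92 100  94  93]
 [116 115 117 114 112  94  82  84  86  95  93  94  90  96  91  93]
 [113 116 116 116 116 102  96  96 102 100  97  92  93  95  97  94]]
```

Call:
move_arm(targets="-1 0.2 -0.13 0 0 0 0; -1 0.17 -0.12 0 0 0 0; -1 0 0 1 0 0 0; -1 0 0 1.5 0 0 0; -1 0 0 0.5 0 0 0")

```text
clock: 20.47
eef_pos: [545.8, 158.2, 268.0]
tool_rot: [-3.139, 0.002, 1.14]
force: [-0.5, -0.0, -0.6]
width: 51.7
gripper_force: 62.7
```

Call:
move_arm(targets="-1 0 0 0 0 0 0; -1 0 0 0 0 0 0; -1 0 0 0 0 0 0")

```text
clock: 20.72
eef_pos: [547.3, 159.1, 270.5]
tool_rot: [3.141, -0.001, 1.14]
force: [0.5, 1.0, -0.7]
width: 52.0
gripper_force: 62.7
```

```bash
python3 -c "
from h import *
to([546.8,157,169],65.3)"
```

```text
clk 20.72 pos [547.3 159.1 270.5] rot [ 1.7997e+02 -4.0000e-02  6.5340e+01] shift cm [-0.21  0.03 10.15] F [ 0.5  1.  -0.7] w 52.0 g 62.7 turn 0.04
```

Call:
move_arm(targets="-1 -0.2 0 0 0 0 0; -1 0 0 0 0 0 0; -1 0 0 0 0 0 0; -1 0 0 0 0 0 0; -1 0 0 0 0 0 0")

```text
clock: 21.13
eef_pos: [546.2, 157.1, 270.3]
tool_rot: [3.141, -0.0, 1.14]
force: [0.6, 0.2, -0.1]
width: 51.6
gripper_force: 62.7
```

Call:
move_arm(targets="-1 0 0 0.8 0 0 0; -1 0 0 0.8 0 0 0; -1 0 0 0.8 0 0 0; -1 0 0 0.8 0 0 0; -1 0 0 0.8 0 0 0")

```text
clock: 21.55
eef_pos: [545.8, 157.0, 228.8]
tool_rot: [-3.141, 0.001, 1.14]
force: [0.6, 0.1, 0.1]
width: 52.1
gripper_force: 62.7
```

```bash
python3 -c "
from h import *
to([546.8,157,169],65.3)"
```

```text
clk 21.55 pos [545.8 157.  228.8] rot [-1.7996e+02  4.0000e-02  6.5340e+01] shift cm [0.05 0.09 5.98] F [0.6 0.1 0.1] w 52.1 g 62.7 turn 0.04
```

Call:
move_arm(targets="-1 0 0.05 0.6 0 0 0; -1 0 0 0.6 0 0 0; -1 0 0 0.6 0 0 0; -1 0 0 0.6 0 0 0; -1 0 0 0.6 0 0 0")

```text
clock: 21.97
eef_pos: [546.7, 156.9, 199.6]
tool_rot: [3.141, -0.0, 1.14]
force: [0.6, 0.3, 0.2]
width: 51.7
gripper_force: 62.7
```

Call:
move_arm(targets="-1 0 0 0.6 0 0 0; -1 0 0 0.6 0 0 0; -1 0 0 0.6 0 0 0; -1 0 0 0.4 0 0 0; -1 0 0 0 0 0 0")

```text
clock: 22.38
eef_pos: [546.0, 156.6, 177.1]
tool_rot: [-3.14, 0.001, 1.14]
force: [-0.4, 0.1, -0.7]
width: 51.8
gripper_force: 62.7
```

```bash
python3 -c "
from h import *
to([546.5,156.5,163],65.3)"
```

```text
clk 22.38 pos [546.  156.6 177.1] rot [-1.7993e+02  7.0000e-02  6.5340e+01] shift cm [0.01 0.05 1.41] F [-0.4  0.1 -0.7] w 51.8 g 62.7 turn 0.04
```

Call:
move_arm(targets="-1 0 0 0.2 0 0 0; -1 0 0 0.2 0 0 0; -1 0 0 0.2 0 0 0; -1 0 0 0.2 0 0 0; -1 0 0 0 0 0 0")

```text
clock: 22.8
eef_pos: [546.4, 156.8, 169.8]
tool_rot: [-3.141, 0.0, 1.14]
force: [-0.5, -1.0, -0.4]
width: 51.7
gripper_force: 62.7
```

Call:
move_arm(targets="-1 0 0 0.1 0 0 0; -1 0 0 0.1 0 0 0; -1 0 0 0 0 0 0")

```text
clock: 23.05
eef_pos: [546.5, 156.8, 168.0]
tool_rot: [-3.142, 0.0, 1.14]
force: [-0.2, 0.8, -1.1]
width: 51.8
gripper_force: 62.7
```

Call:
move_arm(targets="-1 0 0 0.1 0 0 0; -1 0 0 0.05 0 0 0; -1 0 0 0 0 0 0")

```text
clock: 23.3
eef_pos: [546.5, 156.9, 166.6]
tool_rot: [-3.142, 0.0, 1.14]
force: [0.2, -0.2, -0.6]
width: 51.8
gripper_force: 62.7
```

Call:
move_arm(targets="-1 0 0 0.05 0 0 0; -1 0 0 0.05 0 0 0; -1 0 0 0 0 0 0")

```text
clock: 23.55
eef_pos: [546.5, 156.8, 165.5]
tool_rot: [-3.142, 0.0, 1.14]
force: [-0.5, 1.1, -0.5]
width: 51.1
gripper_force: 62.7
```

Call:
move_arm(targets="-1 0 0 0.05 0 0 0; -1 0 0 0.05 0 0 0; -1 0 0 0 0 0 0")

```text
clock: 23.8
eef_pos: [546.4, 156.9, 164.6]
tool_rot: [-3.141, 0.0, 1.14]
force: [-0.1, 0.1, -0.3]
width: 51.6
gripper_force: 62.7
```

Call:
move_arm(targets="-1 0 0 0.05 0 0 0; -1 0 0 0.05 0 0 0; -1 0 0 0 0 0 0")

```text
clock: 24.05
eef_pos: [546.4, 157.0, 163.8]
tool_rot: [-3.141, 0.0, 1.14]
force: [-1.8, -0.1, 2.9]
width: 51.6
gripper_force: 62.9
```

That's contact at about 3 N, so the funnel is seated. I release it and rise.

Call:
move_arm(targets="1 0 0 0 0 0 0; 1 0 0 0 0 0 0; 1 0 0 0 0 0 0; 1 0 0 0 0 0 0; 1 0 0 0 0 0 0")

```text
clock: 24.47
eef_pos: [546.7, 156.8, 163.5]
tool_rot: [3.141, -0.0, 1.14]
force: [-1.0, 0.6, -1.2]
width: 85.4
gripper_force: 0.0
```

Call:
move_arm(targets="1 0 0 -1 0 0 0; 1 0 0 -2 0 0 0; 1 0 0 -3 0 0 0; 1 0 0 -3 0 0 0; 1 0 0 -3 0 0 0")

```text
clock: 24.88
eef_pos: [546.4, 156.9, 285.6]
tool_rot: [3.142, -0.0, 1.141]
force: [1.3, -1.1, -0.2]
width: 85.5
gripper_force: 0.0
```

Call:
move_arm(targets="1 -3.5 1 0 0 0 0; 1 -3.5 1 0 0 0 0; 1 -3.5 1 0 0 0 0; 1 -3.5 1 0 0 0 0; 1 -3.5 1 0 0 0 0")

```text
clock: 25.3
eef_pos: [518.6, -24.6, 284.6]
tool_rot: [3.14, -0.0, 1.141]
force: [0.2, -0.8, 0.3]
width: 85.0
gripper_force: 0.0
```

Call:
move_arm(targets="1 -3.5 1 0 0 0 0; 1 -3.5 1 0 0 0 0; 1 0 0 0 0 0 0; 1 0 0 0 0 0 0; 1 0 0 0 0 0 0")

```text
clock: 25.72
eef_pos: [508.2, -94.5, 284.2]
tool_rot: [3.141, -0.001, 1.14]
force: [-0.4, 0.3, 0.7]
width: 85.7
gripper_force: 0.0
```

Run:
```python
from h import *
import pickle
D={n:cam(n) for n in("scene","top")}; pickle.dump(D,open("d5.pkl","wb"))
s=D["scene"]["color"]; t=D["top"]["color"]
W=np.zeros((600,800,3),np.uint8)
c=lambda im,x,y,w,h,k: cv2.resize(im[y:y+h,x:x+w],None,fx=k,fy=k,interpolation=cv2.INTER_CUBIC)
W[:,:400]=c(s,340,150,80,120,5); W[:400,400:]=c(t,230,180,80,80,5)
save("z5.png",np.clip(1.5*W.astype(float),0,255).astype(np.uint8))
```

```text
(no output)
```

View pics/z5.png

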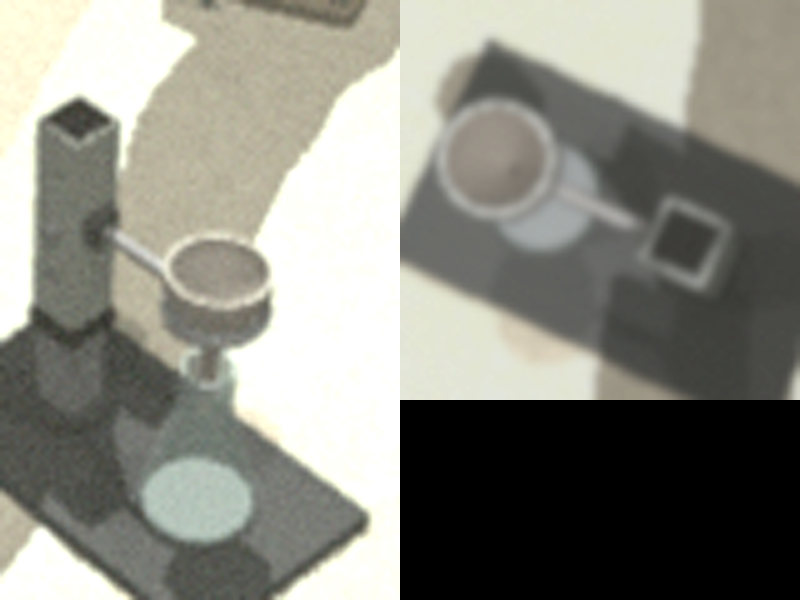

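The funnel sits level in the ring, rim at zoom (219,272). Its stem runs into the flask neck at (208,365), and the tube stands raised. I'm handing in the job.

```bash
python3 -c "
from h import *
print(order.finish_job())"
```

```text
the job is handed in; nothing more can be done
None
```

I handed the job in: the tube is one hole up and locked by feel, and the large funnel hangs level in the ring with its stem in the flask's neck. I could not see the snapped-out button clearly in the pictures, and no verdict came back.

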